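# Show where the loose glue stick belongs

### The arm

A 7-joint arm with a two-finger parallel gripper is mounted at the origin on a cart in front of the work surface, level with it; the furniture and walls round the work are solid. World frame = base frame: x ahead of the robot, y to its left, z up, the work surface at z = 0. Lengths are in m, angles in rad, forces in N, time in s.
With the tool pointing down it reaches from about 0.4 to 0.85 m from the base axis. Payload 10.4 kg.
Tool frame: the origin (TCP) lies midway between the tips of the shut fingers; the grasp point (between the pads) lies 19 mm behind it; z points along the fingers, y is the line along which they close (so a half turn about z gives the same grasp; the last joint's range is limited). The gripper opens to 85 mm and grips with 20 to 120 N. Pads are 22 mm wide; open, the fingers measure 114 mm over their backs; the gripper's body (76 mm by 85 mm) begins 54 mm behind the grasp point. The pads swing forward as they close: fully open they stand 13 mm farther back than shut.
Start: joints at [-1.162, 0.332, -0.065, 1.46, 0.022, 1.35, -0.088], TCP at [0.262, 0.568, 0.204] pointing down, gripper open.
Joint ranges: [-2.6, 2.6], [-0.5, 2.12], [-1.47, 1.34], [0.16, 2.42], [-1.27, 4.41], [0.06, 2.06], [-2.6, 2.6]. Speed limits (rad/s): [2.22, 2.22, 2.79, 2.79, 3.14, 3.14, 3.14].

### API

Orientations are given as a unit quaternion [x, y, z, w].
In Python, from workcell import get_obs, camera, camera_params, hand_in gives the robot as it stands.
- The arm moves only by the tool carry_out, never from a script. Its argument "commands" is a list that holds one entry, the list of rows, each a list of 6 numbers: the shift along the tool's x, y, z in units of 40 mm (1.0 is 40 mm), then the turn, a rotation vector about the tool's x, y, z in units of 6 degrees (1.0 is 6 degrees). In form: [[[x, y, z, ax, ay, az], ...]]. A call has 1 to 20 rows; each row shifts and turns the commanded pose from where the row before left it, along the tool's axes as they then stand; what a row does not reach is not made up. A row lasts 1/12 s, in which the tool goes at most 41.7 mm and 7.16 degrees, less where a joint would pass 70% of its speed; a pose out of reach is approached as far as the arm can. A call is refused whole if a number of a shift passes 1 or a number of a turn 1, either way. A call with a gripper value outside its range is refused whole. "hand" is the closure, from -1 (fully open) to 1 (shut), set as the call begins (left out, the last holds). The fingers move at their own pace and stop on an object; "force" is the grip in N (left out, the last holds). Time passes only in rows, so rows that do not move let the fingers close. It gives the time, the measured TCP pose, the force, the opening and the grip force at its end, in the units of the state.
- get_obs(): the state, without advancing time (a new reading comes with each control period).
- camera(name): name is "scene" or "top"; returns the picture (480x640x3 uint8, red, green, blue); there is no depth.
- camera_params(name): a dict with "mtx" (3x3 intrinsics, pixels), "R" (3x3) and "t" (3): a world point X has camera coordinates R X + t. Camera axes: x right, y down, z forward; pixel columns grow to the right and rows downward; lengths in m; the calibration is good to about 2 mm. A picture is of the moment at which its call begins. camera_params takes no time and is no camera call.
- hand_in(): hands the job in; it is judged then, once.
The state is a dict: "clock": time; "joint_pos": joint angles; "joint_velocities": joint speeds; "tau": joint torques, N m; "position": TCP position; "ee_rot": TCP orientation; "ft_force": force on the tool from outside, world axes, zero at the start; "torque": the same for the moment, N m; "grip_width": opening from 0.0 (shut) to 1.0 (fully open); "grasp_force": force on a finger pad.
Only numpy, scipy, OpenCV 4.12 (cv2) and the standard library are available. Lean on these libraries where they do the work, as an engineer would, in place of code of your own. Each camera call takes 0.05 s, during which the arm holds its last target. There are 200 camera calls.

### The job

Show the trainee where the glue stick that was left standing on the worktop belongs. With the fingertips, point at the top of that stick from just above it (within about 5 cm) and stay there for two seconds, then point in the same way at the mouth of the one empty well of the glue-stick rack and stay for two seconds, and finally raise the fingertips to at least 20 cm above the worktop. Touch nothing and move nothing, and do not point at the racked sticks, the spool or the small bottle on the way: if you pass over one of them, keep the fingertips 5 cm or more above it.

Things in the scene. Friction and masses are not known exactly. Their poses are not given: they have to be found in the camera images.
- loose_stick_top (a point): Centre of the top of the loose glue stick: the only glue stick that stands on the bare worktop and not in the rack. An upright round stick, 30 mm across and 95 mm tall, yellow body and capped; it stands at the front of the worktop in a loose row with a thread spool and a small squeeze bottle, which change places. z up.
- rack: Glue-stick rack: a plain wooden block fixed to the worktop, 66 mm (x) by 300 mm (y) and 38 mm tall, its two end cheeks 44 mm. Origin at the centre of its underside, y along its row of four round wells 34 mm wide and 28 mm deep, at y = +108, +36, -36 and -108 mm. Three wells hold a glue stick each, one is empty.
- empty_well (a point): Centre of the mouth of the empty well of the rack, level with the block's top (38 mm above the worktop). Its neighbours, one or two, are glue sticks 72 mm away between centres, which rise 67 mm above the block's top. z up.
- loose_stick: The loose glue stick; origin at the centre of its underside.
- stick_a_top (a point): Centre of the top of a glue stick that stands in one of the rack's wells, 30 mm across; its top is 105 mm above the worktop. Not to be pointed at.
- stick_a: The same racked glue stick; origin at the centre of its underside, 10 mm above the worktop.
- stick_b_top (a point): Centre of the top of a glue stick that stands in one of the rack's wells, 30 mm across; its top is 105 mm above the worktop. Not to be pointed at.
- stick_b: The same racked glue stick; origin at the centre of its underside, 10 mm above the worktop.
- stick_c_top (a point): Centre of the top of a glue stick that stands in one of the rack's wells, 30 mm across; its top is 105 mm above the worktop. Not to be pointed at.
- stick_c: The same racked glue stick; origin at the centre of its underside, 10 mm above the worktop.
- spool_top (a point): Centre of the top, 48 mm above the worktop, of a bystander in the front row. Not to be pointed at.
- spool: Thread spool with wooden ends, standing, 29 mm across and 48 mm tall; a loose bystander in the front row, origin at the centre of its underside.
- bottle_top (a point): Centre of the top, 98 mm above the worktop, of a bystander in the front row. Not to be pointed at.
- bottle: Small squeeze bottle with a pointed nozzle cap, standing, 37 mm across and 98 mm tall; a loose bystander in the front row, origin at the centre of its underside.

How it is judged:
By the outcome, as a careful person would: the job done as asked, in the order asked, and still so for the second after the job is handed in, with the robot touching nothing.
It also fails if it takes over 45 s, if anything falls off the work surface, if the arm or the gripper's body presses on something with over 40 N, if the wrist force passes 120 N, or if a joint passes its speed limit or range.

## Working session

There is one attempt and no reset: what is moved stays moved. The work goes in short steps, Python scripts to look and compute and a tool call to move; the robot and the scene stay as the last step left them, time stands still between calls to the robot, and variables do not carry over. Pictures are saved under pics/ and viewed, at most 10 in all, crops included, and the job is handed in when it is done.

Besides the shell and the picture viewer there is one more tool, called after "Request:" by a JSON object that holds its "op" and its "data". carry_out: Moves the arm, as the interface text tells. Its arguments: {"type":"object","properties":{"commands":{"type":"array"},"hand":{"type":"number"},"force":{"type":"number"}},"required":["commands"]}

```bash
mkdir -p pics; python3 - <<'E'
from workcell import *
import cv2
for n in("scene","top"):
    cv2.imwrite(f"pics/{n}0.png",camera(n)[:,:,::-1]); p=camera_params(n); print(n,p)
o=get_obs();print(o["clock"],o["position"],o["ee_rot"],o["grip_width"])
E
```

```text
scene {'mtx': array([[574.20816167,   0.        , 313.791837  ],
       [  0.        , 574.20816167, 243.54998331],
       [  0.        ,   0.        ,   1.        ]]), 'R': array([[ 0.78107739, -0.62402967, -0.02247415],
       [-0.39314987, -0.46349332, -0.79410775],
       [ 0.48513018,  0.62909532, -0.60736134]]), 't': array([-0.40652705,  0.29109505,  0.82008723])}
top {'mtx': array([[453.90620381,   0.        , 313.48911123],
       [  0.        , 453.90620381, 244.12727939],
       [  0.        ,   0.        ,   1.        ]]), 'R': array([[-1.43857553e-02, -9.99896107e-01, -9.08810739e-04],
       [-9.99440690e-01,  1.44066328e-02, -3.01787239e-02],
       [ 3.01886814e-02,  4.74158694e-04, -9.99544105e-01]]), 't': array([0.00404718, 0.52591171, 0.99630039])}
0.1 [0.26143621 0.56729252 0.20329197] [ 2.14252823e-01  9.76778026e-01 -6.31704829e-04 -1.27155221e-04] 0.9948047361400401
```

View pics/scene0.png

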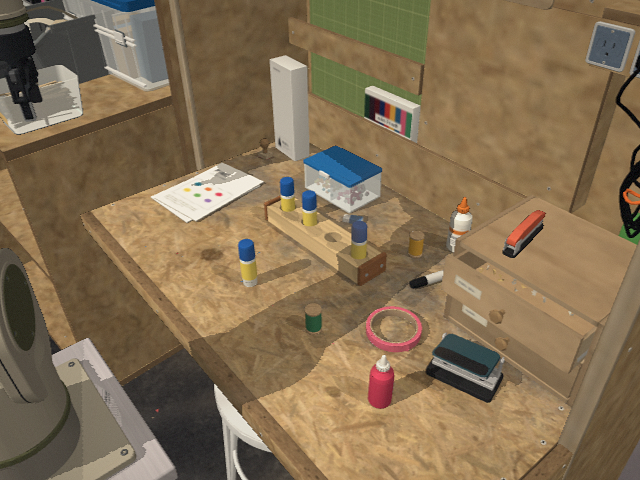

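View pics/top0.png

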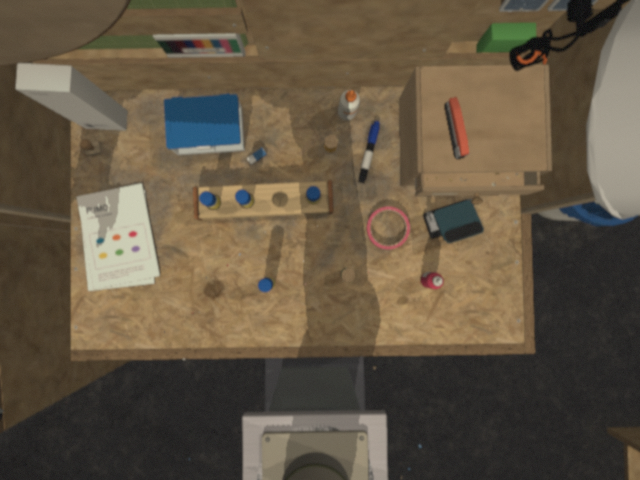

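The scene view shows the loose stick (blue cap at about (247,245)), the green spool (313,318) and the red bottle (381,380). In the top view, the loose cap is at (265,285) and the racked caps are at (208,199), (243,198) and (313,193). The empty well is third from the left, near (280,199).

```bash
cat >h.py <<'E'
from workcell import *
import cv2,numpy as np
P={n:camera_params(n) for n in("scene","top")}
def plane(n,uv,z):
    p=P[n];d=p["R"].T@np.linalg.inv(p["mtx"])@[*uv,1];c=-p["R"].T@p["t"];return c+d*(z-c[2])/d[2]
def tri(us,ut):
    M=[P[n]["mtx"]@np.c_[P[n]["R"],P[n]["t"]] for n in("scene","top")]
    X=cv2.triangulatePoints(*M,np.float64(us).reshape(2,1),np.float64(ut).reshape(2,1))[:,0];return X[:3]/X[3]
def proj(n,X):
    p=P[n];q=p["mtx"]@(p["R"]@X+p["t"]);return q[:2]/q[2]
E
python3 - <<'E'
from h import *
np.set_printoptions(precision=3,suppress=True)
for n,roi in(("scene",(225,150,400,430)),("top",(190,150,450,300))):
    im=cv2.imread(f"pics/{n}0.png");h=cv2.cvtColor(im,cv2.COLOR_BGR2HSV)
    for c,lo,hi in(("blue",(100,120,50),(125,255,255)),("red",(165,120,60),(180,255,255)),("green",(50,60,20),(95,255,255))):
        m=cv2.inRange(h,lo,hi);k,_,s,ce=cv2.connectedComponentsWithStats(m)
        for i in range(1,k):
            x,y,w,hh,a=s[i]
            if a>25 and roi[0]<x<roi[2] and roi[1]<y<roi[3]:
                print(n,c,s[i],ce[i],plane(n,ce[i],.105 if ce[i][1]<250 and n=="top" else .095))
im=cv2.imread("pics/top0.png");cv2.imwrite("pics/c1.png",cv2.resize(im[170:310,180:380],None,fx=4,fy=4,interpolation=2))
im=cv2.imread("pics/scene0.png");cv2.imwrite("pics/c2.png",cv2.resize(im[165:345,225:405],None,fx=3.3,fy=3.3,interpolation=2))
E
```

```text
scene blue [280 177  14  19 229] [286.795 186.131] [0.613 0.201 0.095]
scene blue [302 190  14  21 246] [308.809 200.037] [0.615 0.131 0.095]
scene blue [239 239  16  22 300] [246.187 249.737] [0.431 0.076 0.095]
scene red [366 307  56  45 685] [393.188 334.831] [ 0.484 -0.237  0.095]
scene red [368 365  26  44 845] [380.486 387.509] [ 0.403 -0.294  0.095]
scene green [306 314  15  18 224] [313.076 323.054] [ 0.409 -0.142  0.095]
top blue [307 187  12  13 126] [312.786 193.302] [ 0.625 -0.004  0.105]
top blue [236 191  14  13 136] [242.529 196.75 ] [0.62  0.137 0.105]
top blue [200 193  15  12 140] [207.136 198.429] [0.618 0.208 0.105]
top blue [259 279  13  12 126] [265.056 284.508] [0.443 0.095 0.095]
top red [368 213  15  35  57] [371.667 230.737] [ 0.548 -0.12   0.105]
top red [422 273  16  15 128] [428.727 280.469] [ 0.447 -0.235  0.095]
top green [435 201  43  34 785] [454.833 215.945] [ 0.575 -0.287  0.105]
```

View pics/c1.png

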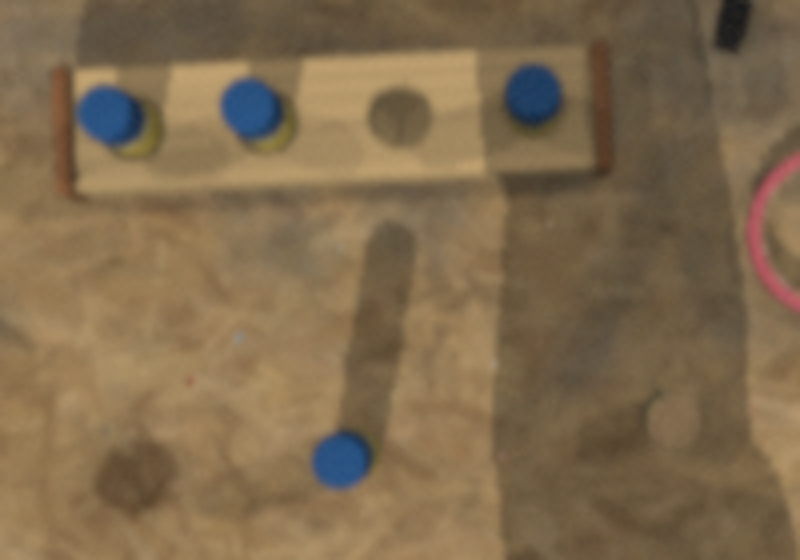

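View pics/c2.png

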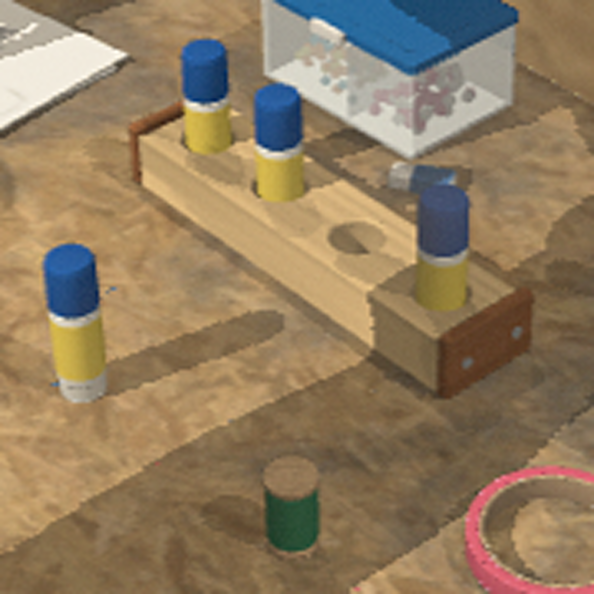

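The crops show these top centres:

| Point | Top view | Scene view |
|---|---|---|
| Loose cap top | (265.3,284.8) | (246.2,242) |
| Empty well mouth | (280,199.3) | (333.2,237.1) |
| Spool top | (348.2,275) | (313.5,309.5) |

Next I triangulate these points and check their heights.

```bash
python3 - <<'E'
from h import *
np.set_printoptions(precision=4,suppress=True)
for nm,s,t,z in(("loose",(246.2,242),(265.1,284.7),.095),("well",(333.2,237.1),(280,199.3),.038),("spool",(313.5,309.5),(348.2,275),.048),("a",(287,179.5),(207.1,198.4),.105),("b",(309.2,193),(242.5,196.8),.105),("c",(359.3,224),(312.9,193.3),.105)):
    print(nm,tri(s,t),plane("scene",s,z),plane("top",t,z))
from scipy.spatial.transform import Rotation as R
print(R.from_quat(get_obs()["ee_rot"]).as_matrix())
E
```

```text
loose [0.4429 0.0951 0.0953] [0.4431 0.0955 0.095 ] [0.4429 0.0951 0.095 ]
well [0.6237 0.0669 0.0349] [0.6215 0.0634 0.038 ] [0.6226 0.0672 0.038 ]
spool [ 0.4588 -0.077   0.0444] [ 0.4571 -0.0803  0.048 ] [ 0.4582 -0.0762  0.048 ]
a [0.6182 0.2078 0.1059] [0.6193 0.2088 0.105 ] [0.6178 0.2084 0.105 ]
b [0.6204 0.1367 0.1062] [0.622 0.138 0.105] [0.62   0.1374 0.105 ]
c [ 0.626  -0.0047  0.1046] [ 0.6263 -0.0055  0.105 ] [ 0.625  -0.0039  0.105 ]
[[-0.9082  0.4186 -0.0005]
 [ 0.4186  0.9082 -0.0012]
 [-0.     -0.0013 -1.    ]]
```

The measured heights are close to the stated ones (loose 95, racked 105, well 35 mm against 38). The well also lies midway between sticks b and c, at (0.623,0.067). I'll shut the fingers and move at height to above the loose stick.

Request:
{"op": "carry_out", "data": {"commands": [[[-0.5,-0.49,0,0,0,0],[-0.5,-0.49,0,0,0,0],[-0.5,-0.49,0,0,0,0],[-0.5,-0.49,0,0,0,0],[-0.5,-0.49,0,0,0,0],[-0.5,-0.49,0,0,0,0],[-0.5,-0.49,0,0,0,0],[-0.5,-0.49,0,0,0,0],[-0.5,-0.49,0,0,0,0],[-0.5,-0.49,0,0,0,0],[-0.5,-0.49,0,0,0,0],[-0.5,-0.49,0,0,0,0],[-0.5,-0.49,0,0,0,0],[-0.5,-0.49,0,0,0,0],[-0.5,-0.49,0,0,0,0],[-0.5,-0.49,0,0,0,0],[-0.5,-0.49,0,0,0,0],[-0.5,-0.49,0,0,0,0]]], "hand": 1}}

```text
clock: 1.6
position: [0.4409, 0.0951, 0.2038]
ee_rot: [0.214, 0.977, 0.0, -0.0]
ft_force: [-0.1, 0.3, 0.5]
grip_width: -0.001
grasp_force: 0.0
```

Request:
{"op": "carry_out", "data": {"commands": [[[0,0,0,0,0,0.95],[0,0,0,0,0,0.95],[0,0,0,0,0,0.95],[0,0,0,0,0,0.95],[0,0,0,0,0,0.95],[0,0,0,0,0,0.95],[0,0,0,0,0,0.95],[0,0,0,0,0,0.95],[0,0,0,0,0,0.95],[0,0,0,0,0,0.95],[0,0,0,0,0,0],[0,0,0,0,0,0],[0,0,0,0,0,0],[0,0,0,0,0,0]]]}}

```text
clock: 2.77
position: [0.4408, 0.0966, 0.2039]
ee_rot: [0.653, 0.757, -0.0, -0.0]
ft_force: [-0.7, -0.1, 0.1]
grip_width: 0.002
grasp_force: 0.0
```

```bash
cat >d.py <<'E'
from h import *
import sys
from scipy.spatial.transform import Rotation as R
np.set_printoptions(precision=4,suppress=True)
o=get_obs();M=R.from_quat(o["ee_rot"]).as_matrix();p=np.array(o["position"])
print(o["clock"],p,o["grip_width"],o["joint_pos"],o["ft_force"]);print(M)
for t in([.443,.095,.130],[.623,.067,.203],[.623,.067,.075]): print(t,"units",M.T@(t-p)/.04)
E
python3 d.py
```

```text
2.7667 [0.4408 0.0966 0.2039] 0.0021040564984054918 [-0.6293 -0.0707  0.3004  1.9087  0.0216  1.3006 -0.1888] [-0.7421 -0.1184  0.0918]
[[-0.146   0.9893 -0.0001]
 [ 0.9893  0.146   0.0001]
 [ 0.0001 -0.0001 -1.    ]]
[0.443, 0.095, 0.13] units [-0.0481  0.0488  1.8483]
[0.623, 0.067, 0.203] units [-1.3975  4.3981  0.0227]
[0.623, 0.067, 0.075] units [-1.3979  4.3985  3.2227]
```

Request:
{"op": "carry_out", "data": {"commands": [[[-0.05,0.05,0.3,0,0,0],[0,0,0.4,0,0,0],[0,0,0.4,0,0,0],[0,0,0.4,0,0,0],[0,0,0.3,0,0,0],[0,0,0.15,0,0,0],[0,0,0,0,0,0],[0,0,0,0,0,0],[0,0,0,0,0,0],[0,0,0,0,0,0]]]}}

```text
clock: 3.6
position: [0.4437, 0.0951, 0.1268]
ee_rot: [0.654, 0.756, 0.001, 0.0]
ft_force: [-0.5, -0.8, 0.1]
grip_width: -0.002
grasp_force: 0.0
```

```bash
python3 d.py; python3 - <<'E'
from h import *
a=camera("scene")[:,:,::-1];b=camera("top")[:,:,::-1]
cv2.imwrite("pics/p1.png",np.hstack([cv2.resize(a[120:360,170:420],(400,384)),cv2.resize(b[160:340,180:380],(400,384))]))
E
```

```text
3.6 [0.4437 0.0951 0.1268] -0.0017668913725452954 [-0.6212  0.0033  0.3124  2.0096 -0.0014  1.1274 -0.1638] [-0.5387 -0.8296  0.1011]
[[-0.1439  0.9896  0.0013]
 [ 0.9896  0.1439  0.0007]
 [ 0.0005  0.0014 -1.    ]]
[0.443, 0.095, 0.13] units [-0.0003 -0.0169 -0.0792]
[0.623, 0.067, 0.203] units [-1.3399  4.338  -1.8988]
[0.623, 0.067, 0.075] units [-1.3415  4.3335  1.3012]
```

View pics/p1.png

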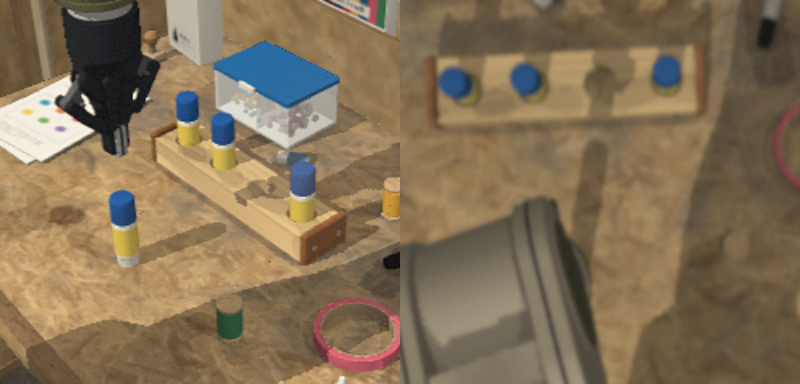

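The view shows the fingertip near crop (118,153), with a gap to the cap top at (122,195) that looks larger than expected. I'll check it against the projected TCP.

```bash
python3 - <<'E'
from h import *
a=np.ascontiguousarray(camera("scene")[:,:,::-1]);o=get_obs();p=np.array(o["position"])
print(o["clock"],p,proj("scene",p),proj("scene",np.array([.443,.095,.095])))
c=cv2.resize(a[170:290,200:320],None,fx=5,fy=5,interpolation=2)
for X,col in((p,(0,0,255)),(np.array([.443,.095,.095]),(0,255,0))):
    u=(proj("scene",X)-[200,170]+.5)*5;cv2.drawMarker(c,tuple(int(v) for v in u),col,0,14,1)
cv2.imwrite("pics/p2.png",c)
E
```

```text
3.75 [0.4433906  0.09499718 0.12645733] [244.80215258 227.94187844] [246.28221464 242.14226566]
```

View pics/p2.png

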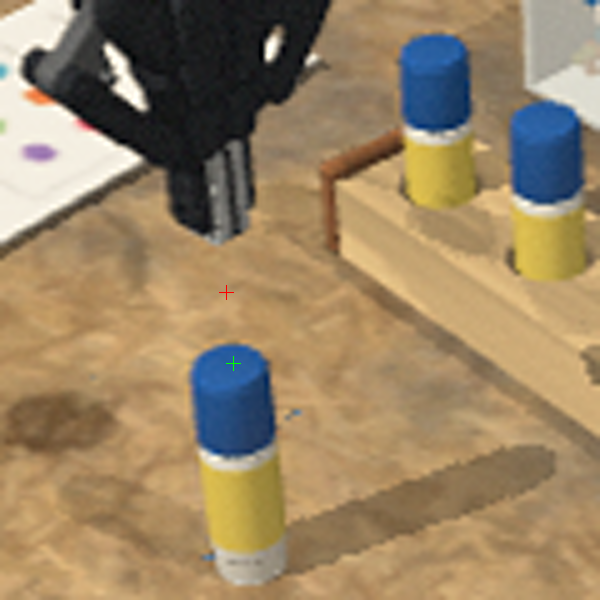

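The visible tips are about 11 px above the projected TCP, which means roughly 24 mm higher or 32 mm further away. One view can't tell these apart. I'll rise and move to the left, where the top camera can also see the tips, and triangulate them.

Request:
{"op": "carry_out", "data": {"commands": [[[0,0,-0.5,0,0,0],[0,0,-0.7,0,0,0],[0,0,-0.7,0,0,0],[0.67,0.1,0,0,0,0],[0.67,0.1,0,0,0,0],[0.67,0.1,0,0,0,0],[0.67,0.1,0,0,0,0],[0.67,0.1,0,0,0,0],[0.67,0.1,0,0,0,0],[0.67,0.1,0,0,0,0],[0.67,0.1,0,0,0,0],[0.67,0.1,0,0,0,0],[0.67,0.1,0,0,0,0],[0,0,0,0,0,0],[0,0,0,0,0,0],[0,0,0,0,0,0],[0,0,0,0,0,0]]]}}

```text
clock: 5.17
position: [0.4448, 0.3646, 0.2022]
ee_rot: [0.655, 0.756, 0.0, 0.0]
ft_force: [-0.2, -0.1, 0.2]
grip_width: -0.002
grasp_force: 0.0
```

```bash
python3 - <<'E'
from h import *
o=get_obs();p=np.array(o["position"]);print(o["clock"],p);out=[]
for n in("scene","top"):
    a=np.ascontiguousarray(camera(n)[:,:,::-1]);cv2.imwrite(f"pics/{n}3.png",a);u=proj(n,p);x,y=(u-50).astype(int);x,y=max(x,0),max(y,0);print(n,u,(x,y))
    c=cv2.resize(a[y:y+100,x:x+100],(400,400),interpolation=2);cv2.drawMarker(c,tuple(int(v) for v in (u-[x,y]+.5)*4),(0,0,255),0,14,1);out.append(c)
cv2.imwrite("pics/p3.png",np.hstack(out))
E
```

```text
5.1667 [0.44475844 0.36464235 0.202181  ]
scene [167.41760175 136.33079567] (np.int64(117), np.int64(86))
top [107.1948916  289.39013319] (np.int64(57), np.int64(239))
```

View pics/p3.png

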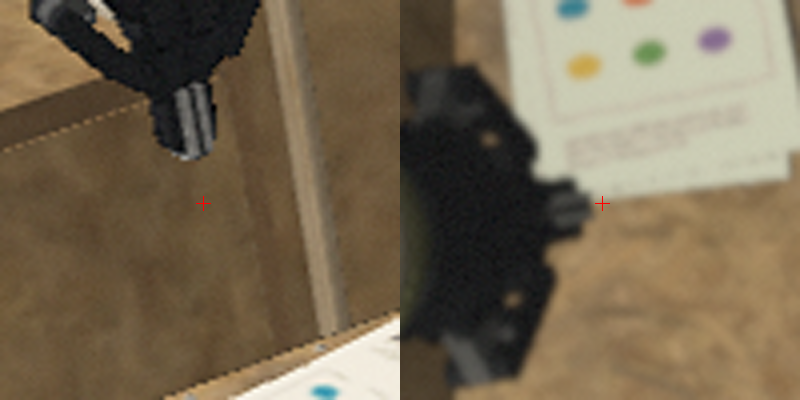

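In the scene crop the tip is near (187,155), giving pixel (163.6,124.7). In the top crop it is near (188,209), giving pixel (104,291). The projected TCP lies beyond the tip in both views.

```bash
python3 - <<'E'
from h import *
p=np.array(get_obs()["position"])
for s,t in(((163.6,124.7),(104,291)),((163.6,124.7),(103,291.3)),((163.6,124.2),(105,290.5))):
    X=tri(s,t);print(X,X-p,proj("scene",X),proj("top",X))
E
```

```text
[0.44119064 0.35881288 0.23034392] [-0.00348807 -0.00601439  0.02802689] [164.58831025 124.8144558 ] [103.12517482 292.56348866]
[0.44134328 0.36041195 0.22977455] [-0.00333543 -0.00441532  0.02745752] [164.33465866 124.78670537] [102.34880267 292.46245934]
[0.44123574 0.35682042 0.23203579] [-0.00344297 -0.00800685  0.02971876] [164.92406037 124.34956164] [103.82921405 292.59591895]
```

Triangulated, the visible tips sit about 27 mm above the reported TCP, with a small sideways offset. I'll choose heights that work either way: the reported TCP about 14 mm above each target, which puts the visible tips about 41 mm above. I'll go back over the stick and stay there.

Request:
{"op": "carry_out", "data": {"commands": [[[-0.67,-0.1,0,0,0,0],[-0.67,-0.1,0,0,0,0],[-0.67,-0.1,0,0,0,0],[-0.67,-0.1,0,0,0,0],[-0.67,-0.1,0,0,0,0],[-0.67,-0.1,0,0,0,0],[-0.67,-0.1,0,0,0,0],[-0.67,-0.1,0,0,0,0],[-0.67,-0.1,0,0,0,0],[-0.63,-0.1,0,0,0,0],[0,0,0,0,0,0],[0,0,0.4,0,0,0],[0,0,0.5,0,0,0],[0,0,0.5,0,0,0],[0,0,0.4,0,0,0],[0,0,0.2,0,0,0],[0,0,0,0,0,0],[0,0,0,0,0,0],[0,0,0,0,0,0]]]}}

```text
clock: 6.85
position: [0.4435, 0.0967, 0.1231]
ee_rot: [0.654, 0.756, 0.001, 0.0]
ft_force: [0.3, 0.2, 0.3]
grip_width: -0.001
grasp_force: 0.0
```

```bash
python3 d.py; python3 - <<'E'
from h import *
a=np.ascontiguousarray(camera("scene")[:,:,::-1])
cv2.imwrite("pics/p4.png",cv2.resize(a[170:290,200:320],None,fx=4,fy=4,interpolation=2))
E
```

```text
6.85 [0.4435 0.0967 0.1231] -0.000699359582882301 [-0.6174  0.0082  0.3059  2.0134 -0.003   1.1188 -0.1662] [0.3048 0.2355 0.2662]
[[-0.1435  0.9896  0.0015]
 [ 0.9896  0.1435  0.0008]
 [ 0.0005  0.0016 -1.    ]]
[0.443, 0.095, 0.13] units [-0.0391 -0.0192 -0.1723]
[0.623, 0.067, 0.203] units [-1.3767  4.3365 -1.9913]
[0.623, 0.067, 0.075] units [-1.3784  4.3316  1.2087]
```

View pics/p4.png

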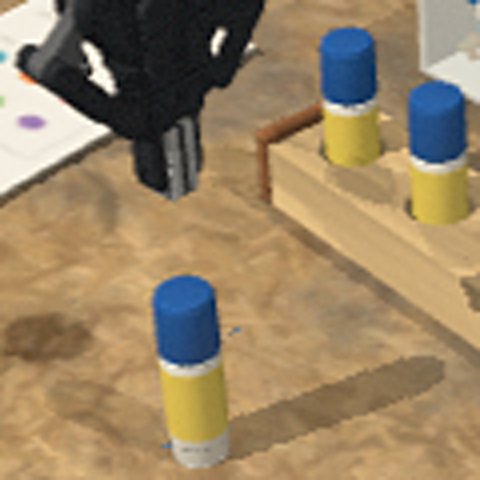

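The picture shows the tips still about 5 cm above the cap, because the descent stopped at 0.123. I'll go down the rest in small steps and stay.

Request:
{"op": "carry_out", "data": {"commands": [[[-0.05,0,0.1,0,0,0],[0,0,0.1,0,0,0],[0,0,0.1,0,0,0],[0,0,0.05,0,0,0],[0,0,0,0,0,0],[0,0,0,0,0,0],[0,0,0,0,0,0],[0,0,0,0,0,0]]]}}

```text
clock: 7.57
position: [0.4433, 0.0946, 0.1081]
ee_rot: [0.654, 0.756, 0.0, 0.0]
ft_force: [0.5, -1.0, -0.3]
grip_width: -0.002
grasp_force: 0.0
```

```bash
python3 d.py
```

```text
7.5667 [0.4433 0.0946 0.1081] -0.0019770510541113153 [-0.6139  0.0256  0.3091  2.031  -0.0089  1.0859 -0.1565] [ 0.5464 -0.9968 -0.2813]
[[-0.1437  0.9896  0.0002]
 [ 0.9896  0.1437  0.0002]
 [ 0.0001  0.0003 -1.    ]]
[0.443, 0.095, 0.13] units [ 0.0116 -0.0061 -0.5465]
[0.623, 0.067, 0.203] units [-1.3277  4.3471 -2.3705]
[0.623, 0.067, 0.075] units [-1.3281  4.3462  0.8295]
```

Request:
{"op": "carry_out", "data": {"commands": [[[0,0,0,0,0,0],[0,0,0,0,0,0],[0,0,0,0,0,0],[0,0,0,0,0,0],[0,0,0,0,0,0],[0,0,0,0,0,0],[0,0,0,0,0,0],[0,0,0,0,0,0],[0,0,0,0,0,0],[0,0,0,0,0,0],[0,0,0,0,0,0],[0,0,0,0,0,0],[0,0,0,0,0,0],[0,0,0,0,0,0],[0,0,0,0,0,0],[0,0,0,0,0,0]]]}}

```text
clock: 8.9
position: [0.4432, 0.0945, 0.108]
ee_rot: [0.654, 0.756, 0.0, -0.0]
ft_force: [-0.5, -0.2, 0.2]
grip_width: -0.002
grasp_force: 0.0
```

Request:
{"op": "carry_out", "data": {"commands": [[[0,0,0,0,0,0],[0,0,0,0,0,0],[0,0,0,0,0,0],[0,0,0,0,0,0],[0,0,0,0,0,0],[0,0,0,0,0,0],[0,0,0,0,0,0],[0,0,0,0,0,0],[0,0,0,0,0,0],[0,0,0,0,0,0],[0,0,0,0,0,0],[0,0,0,0,0,0],[0,0,0,0,0,0],[0,0,0,0,0,0],[0,0,0,0,0,0],[0,0,0,0,0,0]]]}}

```text
clock: 10.23
position: [0.4432, 0.0945, 0.108]
ee_rot: [0.654, 0.756, 0.0, -0.0]
ft_force: [0.5, 0.2, -0.4]
grip_width: -0.003
grasp_force: 0.0
```

Request:
{"op": "carry_out", "data": {"commands": [[[0,0,-0.4,0,0,0],[0,0,-0.4,0,0,0],[0,0,-0.4,0,0,0],[0,0,-0.4,0,0,0],[0,0,-0.4,0,0,0],[0,0,-0.4,0,0,0],[-0.12,0.4,0,0,0,0],[-0.12,0.4,0,0,0,0],[-0.12,0.4,0,0,0,0],[-0.12,0.4,0,0,0,0],[-0.12,0.4,0,0,0,0],[-0.12,0.4,0,0,0,0],[-0.12,0.4,0,0,0,0],[-0.12,0.4,0,0,0,0],[-0.12,0.4,0,0,0,0],[-0.12,0.4,0,0,0,0],[-0.12,0.35,0,0,0,0],[0,0,0,0,0,0],[0,0,0,0,0,0],[0,0,0,0,0,0]]]}}

```text
clock: 11.9
position: [0.6225, 0.0674, 0.2038]
ee_rot: [0.654, 0.756, -0.0, -0.0]
ft_force: [0.1, 0.2, 0.6]
grip_width: 0.005
grasp_force: 0.0
```

```bash
python3 d.py
```

```text
11.9 [0.6225 0.0674 0.2038] 0.004515072808870281 [-0.4875  0.3443  0.3964  1.4783 -0.1342  1.3464  0.0621] [0.0878 0.2446 0.614 ]
[[-0.1437  0.9896 -0.0006]
 [ 0.9896  0.1437  0.    ]
 [ 0.0001 -0.0006 -1.    ]]
[0.443, 0.095, 0.13] units [ 1.3282 -4.3393  1.8475]
[0.623, 0.067, 0.203] units [-0.0111  0.0123  0.0197]
[0.623, 0.067, 0.075] units [-0.0114  0.0142  3.2197]
```

Request:
{"op": "carry_out", "data": {"commands": [[[0,0,0.3,0,0,0],[0,0,0.3,0,0,0],[0,0,0.3,0,0,0],[0,0,0.3,0,0,0],[0,0,0.3,0,0,0],[0,0,0.3,0,0,0],[0,0,0.3,0,0,0],[0,0,0.3,0,0,0],[0,0,0.3,0,0,0],[0,0,0.2,0,0,0],[0,0,0,0,0,0],[0,0,0,0,0,0],[0,0,0,0,0,0]]]}}

```text
clock: 12.98
position: [0.6235, 0.0673, 0.0886]
ee_rot: [0.654, 0.756, 0.0, 0.0]
ft_force: [-0.0, 0.4, 1.0]
grip_width: -0.0
grasp_force: 0.0
```

```bash
python3 d.py; python3 - <<'E'
from h import *
a=np.ascontiguousarray(camera("scene")[:,:,::-1])
cv2.imwrite("pics/p5.png",cv2.resize(a[130:280,250:400],None,fx=4,fy=4,interpolation=2))
E
```

```text
12.9833 [0.6235 0.0673 0.0886] -0.00011638680190437993 [-0.4713  0.4339  0.3744  1.6118 -0.1712  1.1273  0.0892] [-0.0146  0.3931  0.9795]
[[-0.1436  0.9896  0.0011]
 [ 0.9896  0.1436  0.0002]
 [ 0.0001  0.0011 -1.    ]]
[0.443, 0.095, 0.13] units [ 1.3345 -4.3645 -1.0385]
[0.623, 0.067, 0.203] units [-0.0044 -0.0097 -2.8588]
[0.623, 0.067, 0.075] units [-0.0047 -0.0132  0.3412]
```

View pics/p5.png

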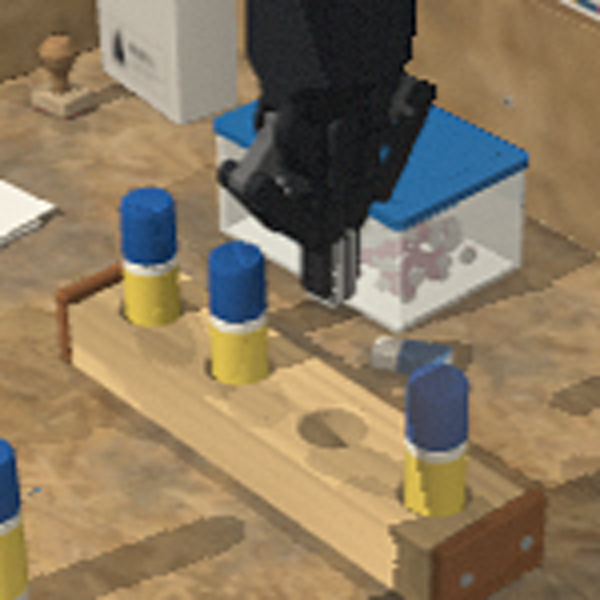

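The tips sit right over the empty well, clear of the sticks and the box. I'll finish the descent to about 0.053 and stay.

Request:
{"op": "carry_out", "data": {"commands": [[[0,0,0.2,0,0,0],[0,0,0.2,0,0,0],[0,0,0.2,0,0,0],[0,0,0.2,0,0,0],[0,0,0.05,0,0,0],[0,0,0,0,0,0],[0,0,0,0,0,0],[0,0,0,0,0,0],[0,0,0,0,0,0]]]}}

```text
clock: 13.78
position: [0.6233, 0.0673, 0.0545]
ee_rot: [0.654, 0.756, 0.0, 0.0]
ft_force: [0.3, -0.2, 0.3]
grip_width: 0.001
grasp_force: 0.0
```

```bash
python3 d.py|head -1; python3 - <<'E'
from h import *
a=np.ascontiguousarray(camera("scene")[:,:,::-1])
cv2.imwrite("pics/p6.png",cv2.resize(a[130:280,250:400],None,fx=4,fy=4,interpolation=2))
E
```

```text
13.7833 [0.6233 0.0673 0.0545] 0.0008790576079405426 [-0.4638  0.47    0.3651  1.6401 -0.1861  1.065   0.0996] [ 0.3295 -0.1986  0.2903]
```

View pics/p6.png

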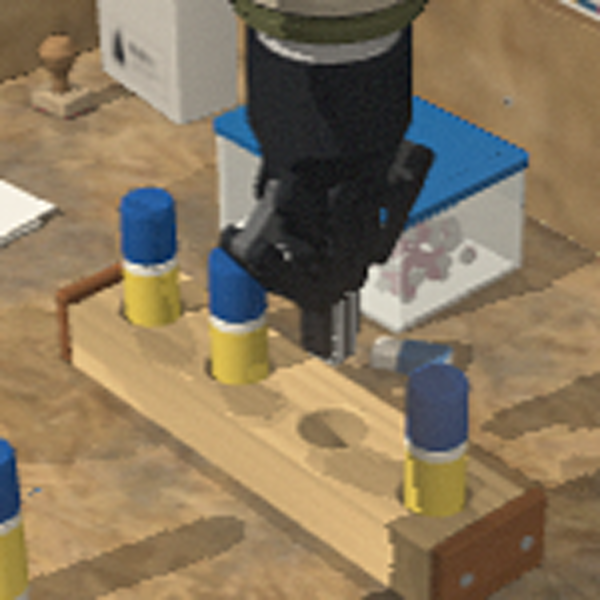

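The visible tips are about 40 mm above the well mouth, nothing has been touched and the force is about zero. I'll stay, then raise straight up.

Request:
{"op": "carry_out", "data": {"commands": [[[0,0,0,0,0,0],[0,0,0,0,0,0],[0,0,0,0,0,0],[0,0,0,0,0,0],[0,0,0,0,0,0],[0,0,0,0,0,0],[0,0,0,0,0,0],[0,0,0,0,0,0],[0,0,0,0,0,0],[0,0,0,0,0,0],[0,0,0,0,0,0],[0,0,0,0,0,0],[0,0,0,0,0,0],[0,0,0,0,0,0],[0,0,0,0,0,0],[0,0,0,0,0,0]]]}}

```text
clock: 15.17
position: [0.623, 0.0672, 0.054]
ee_rot: [0.654, 0.756, 0.0, -0.0]
ft_force: [0.8, -0.8, 0.3]
grip_width: -0.0
grasp_force: 0.0
```

Request:
{"op": "carry_out", "data": {"commands": [[[0,0,0,0,0,0],[0,0,0,0,0,0],[0,0,0,0,0,0],[0,0,0,0,0,0],[0,0,0,0,0,0],[0,0,0,0,0,0],[0,0,0,0,0,0],[0,0,0,0,0,0],[0,0,0,0,0,0],[0,0,0,0,0,0],[0,0,0,0,0,0],[0,0,0,0,0,0],[0,0,0,0,0,0],[0,0,0,0,0,0],[0,0,0,0,0,0],[0,0,0,0,0,0]]]}}

```text
clock: 16.5
position: [0.623, 0.0673, 0.054]
ee_rot: [0.654, 0.756, 0.0, -0.0]
ft_force: [-0.7, -0.1, 0.1]
grip_width: -0.001
grasp_force: 0.0
```

Request:
{"op": "carry_out", "data": {"commands": [[[0,0,-0.4,0,0,0],[0,0,-0.4,0,0,0],[0,0,-0.4,0,0,0],[0,0,-0.4,0,0,0],[0,0,-0.4,0,0,0],[0,0,-0.4,0,0,0],[0,0,-0.4,0,0,0],[0,0,-0.4,0,0,0],[0,0,-0.4,0,0,0],[0,0,-0.4,0,0,0],[0,0,-0.4,0,0,0],[0,0,-0.4,0,0,0],[0,0,-0.4,0,0,0],[0,0,-0.2,0,0,0],[0,0,0,0,0,0],[0,0,0,0,0,0],[0,0,0,0,0,0],[0,0,0,0,0,0]]]}}

```text
clock: 18.0
position: [0.6225, 0.0672, 0.2687]
ee_rot: [0.654, 0.756, -0.001, -0.001]
ft_force: [-0.2, -0.2, 0.0]
grip_width: 0.002
grasp_force: 0.0
```

```bash
python3 -c "
from workcell import *
o=get_obs();print(o['clock'],o['position'])
if o['position'][2]>.23: print(hand_in())"
```

```text
18.0 [0.6225185  0.06721446 0.26874076]
the job is handed in; nothing more can be done
None
```

I pointed at the loose stick's top and then at the empty well's mouth for over 2 s each, raised the fingertips to about 27 cm and handed in at 18 s with no contact seen; the tips looked about 27 mm higher in the images than reported, so I chose heights within 5 cm either way.

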